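Seat the film reel on the unwinder's drive pin

ROBOT

A 7-joint arm with a two-finger parallel gripper is mounted at the origin on a cart in front of the work surface, level with it; the furniture and walls round the work are solid. World frame = base frame: x ahead of the robot, y to its left, z up, the work surface at z = 0. Lengths are in m, angles in rad, forces in N, time in s.
With the tool pointing down it reaches from about 0.425 to 0.875 m from the base axis. Payload 4.7 kg.
Tool frame: the origin (TCP) lies where the fingers leave the gripper's body, on its centre line; the fingertips stand 70 mm ahead of it and the grasp point (between the pads) lies 51 mm ahead of it; z points along the fingers, y is the line along which they close (so a half turn about z gives the same grasp; the last joint's range is limited). The gripper opens to 87 mm and grips with 3 to 60 N. Pads are 19 mm wide; open, the fingers measure 117 mm over their backs; the gripper's body (75 mm by 190 mm) begins 51 mm behind the grasp point.
Start: joints at [1.232, 0.321, -0.07, 1.45, 0.023, 1.371, -0.057], TCP at [0.225, -0.61, 0.292] pointing down, gripper open.
Joint ranges: [-2.86, 2.86], [-0.3, 2.09], [-1.38, 1.24], [0.06, 2.45], [-1.56, 4.7], [0.09, 2.05], [-2.69, 2.69]. Speed limits (rad/s): [2.57, 2.57, 3.14, 3.14, 3.14, 3.14, 3.14].

INTERFACE

Orientations are given as a rotation vector (axis times angle).
In Python, from bench import get_state, get_image, get_calibration, close_job gives the robot as it stands.
- The arm moves only by the tool send_rows, never from a script. Its argument "rows" is a list of rows, each an object of numbers: "hand": the finger opening in mm, from 0 to 87; "x", "y", "z": the shift along the world's x, y, z in mm; "roll": the turn about the world's z in degrees. A call has 1 to 10 rows; each row shifts and turns the commanded pose from where the row before left it; what a row does not reach is not made up. A row lasts 1/10 s, in which the tool goes at most 50 mm and 8.59 degrees, less where a joint would pass 70% of its speed; a pose out of reach is approached as far as the arm can. A call is refused whole if a number of a shift passes 50 or a number of a turn 8.59, either way. A call with a gripper value outside its range is refused whole. The fingers move at their own pace and stop on an object; "force" is the grip in N (left out, the last holds). Time passes only in rows, so rows that do not move let the fingers close. It gives the time, the measured TCP pose, the force, the opening and the grip force at its end, in the units of the state.
- get_state(): the state, without advancing time (a new reading comes with each control period).
- get_image(name): name is "side" or "top"; returns the picture (420x560x3 uint8, blue, green, red); there is no depth.
- get_calibration(name): a dict with "mtx" (3x3 intrinsics, pixels), "world_from_camera" (4x4, takes a point from camera to world coordinates). Camera axes: x right, y down, z forward; pixel columns grow to the right and rows downward; lengths in m; the calibration is good to about 2 mm. A picture is of the moment at which its call begins. get_calibration takes no time and is no camera call.
- close_job(): hands the job in; it is judged then, once.
The state is a dict: "time": time; "joint_positions": joint angles; "qd": joint speeds; "joint_torque": joint torques, N m; "position": TCP position; "tool_rot": TCP orientation; "ft_force": force on the tool from outside, world axes, zero at the start; "torque": the same for the moment, N m; "grip_width": opening from 0.0 (shut) to 1.0 (fully open); "grip_force": force on a finger pad.
Only numpy, scipy, OpenCV 4.12 (cv2) and the standard library are available. Lean on these libraries where they do the work, as an engineer would, in place of code of your own. Each camera call takes 0.05 s, during which the arm holds its last target. There are 200 camera calls.

TASK

The white bonding-film reel is resting loosely on the unwinder's ball catches. With your fingertips, turn it until the slot in its hub lies over the brass drive pin, which stands in the direction of the red line on the spindle, then press the hub down past the catches until the reel sits flat and fully home on the platter. Only push and press: never lift the reel. Leave the dropper bottle, tape roll, tweezers and loupe where they are, and finish with the hand clear.

Things in the scene. Friction and masses are not known exactly. Their poses are not given: they have to be found in the camera images.
- unwinder: film unwinder fixed on the worktop; nothing of it turns. Origin on the worktop on the spindle's axis, z up, x from the axis toward the drive pin. Black base plate 190x210 mm, top 14 mm above the worktop. Off the axis: two white guide rollers 54 mm high near x = 90, y = -75 mm, a knurled aluminium screw 30 mm high at x = -62, y = 74 mm and a grey block 25 mm high at x = -62, y = -60 mm
- spigot_top (a point): centre of the top of the steel spigot (30.4 mm across, 51 mm above the worktop) on which the reel is threaded. A red line on it points toward the drive pin. Four spring-loaded steel balls round the spigot, 45 degrees off the pin, carry the reel nearly level until it is pressed past them; all four together give way at roughly 8 N
- platter_top (a point): centre of the black platter's top face, 71 mm across, 31 mm above the worktop: the seat on which the reel's underside lies when it is fully home
- drive_pin (a point): top of the brass drive pin, 22 mm from the spindle's axis along the unwinder's x; the pin is 6 mm thick with a tapered tip and stands 7.5 mm above the platter. It is hidden under the hub until the slot lies over it
- reel: loose white plastic film reel, 178 mm across, 14 mm high, 150 g, threaded on the spigot. Origin at the centre of its underside, z up, x through the middle of the hub's slot. Two flanges 2.5 mm thick, rim from 81 to 89 mm radius. At the start its underside is about 41 mm above the worktop, 10 mm above the platter and clear of the pin; it turns easily there and stays as it is left
- reel_centre (a point): centre of the reel, half-way up (7 mm above its underside). The hub's pressing face is the ring from 20 to 40 mm radius; the bore is 32 mm wide below and 40 mm above; black film is wound out to 42 mm. Pressed on one side only, the reel tips and that side goes down first: press both sides of the hub together or one after the other
- reel_slot (a point): middle of the hub's only slot at the reel's upper face, 22 mm from its axis: the point that must come over the drive pin. The slot goes right through the hub, is 10 mm wide and runs from the bore to 27 mm from the axis, along the reel's x
- reel_spoke (a point): middle, half-way up, of the spoke at 60 degrees from the reel's x, 61 mm from the axis. Three such spokes, 12 mm wide (wider at the ends) in both flanges, at 60, 180 and 300 degrees, part three windows open right through the reel, from 42 to 81 mm radius. A shut gripper's fingertips fit in a window and can push a spoke sideways to turn the reel
- dropper_mid (a point): middle of the amber dropper bottle, 30 mm across, 104 mm high, upright: a bystander
- tape_mid (a point): middle of the amber tape roll, 72 mm across, 12 mm high, lying flat: a bystander
- tweezers_mid (a point): middle of the black tweezers, 127 mm long, 10 mm high, lying in front of the unwinder: a bystander
- loupe_mid (a point): middle of the black loupe, 37 mm across, 40 mm high, standing at the left of the unwinder: a bystander

How it is judged:
On the way:
1. the reel is turned until its slot lies over the drive pin (horizontal distance between reel_slot and drive_pin below 0.004 m), for 0.2 s.
At the end, for the whole second after the job is handed in: the reel lies flat on the platter (its centre no more than 1.7 mm above its seated height, tilted less than 0.03 rad), its slot over the drive pin within 4 mm, at rest (horizontal distance between reel_slot and drive_pin below 0.004 m and z of reel_centre in the frame of unwinder below 0.0397 m and angle between reel's own z axis and vertical below 0.03 rad and linear speed of reel below 0.02 m/s); the robot touches nothing.
It fails at once if the reel is lifted off the catches (more than 8 mm) (z of reel_centre in the frame of unwinder above 0.0565 m).
It fails at once if a bystander is pushed more than 15 mm out of place (distance of any of dropper_mid, tape_mid, tweezers_mid, loupe_mid from where it was at the start of the episode above 0.015 m).
It also fails if it takes over 56 s, if anything falls off the work surface, if the arm or the gripper's body presses on something with over 40 N, if the wrist force passes 120 N, or if a joint passes its speed limit or range.

## Working session

There is one attempt and no reset: what is moved stays moved. The work goes in short steps, Python scripts to look and compute and a tool call to move; the robot and the scene stay as the last step left them, time stands still between calls to the robot, and variables do not carry over. Pictures are saved under pics/ and viewed, at most 10 in all, crops included, and the job is handed in when it is done.

Besides the shell and the picture viewer there is one more tool, called after "Emit:" by a JSON object that holds its "name" and its "arguments", one argument or row to a line. send_rows: Moves the arm, as the interface text tells. Its arguments: {"type":"object","properties":{"rows":{"type":"array","items":{"type":"object","properties":{"hand":{"type":"number"},"x":{"type":"number"},"y":{"type":"number"},"z":{"type":"number"},"roll":{"type":"number"}}}},"force":{"type":"number"}},"required":["rows"]}

```bash
mkdir -p pics
python3 - <<'E'
from bench import *
import cv2
for n in("top","side"):
    cv2.imwrite(f"pics/{n}0.png",get_image(n)); c=get_calibration(n); print(n,c["mtx"],c["world_from_camera"])
s=get_state(); print(s["time"],s["position"],s["tool_rot"],s["grip_width"])
E
```

```text
top [[419.2780018    0.         282.73090049]
 [  0.         419.2780018  214.80508444]
 [  0.           0.           1.        ]] [[ 0.00735964 -0.99856474  0.05304996  0.45157377]
 [-0.99975005 -0.00846763 -0.02069126  0.17976928]
 [ 0.02111077 -0.05288442 -0.99837747  0.91809829]
 [ 0.          0.          0.          1.        ]]
side [[493.65076416   0.         274.19837836]
 [  0.         493.65076416 206.09409605]
 [  0.           0.           1.        ]] [[ 0.89668359 -0.23122792  0.37748137  0.18264669]
 [-0.44208723 -0.51157829  0.7367812  -0.48329022]
 [ 0.02274689 -0.82753931 -0.56094677  0.57206087]
 [ 0.          0.          0.          1.        ]]
0.1 [ 0.22441715 -0.60964097  0.29126675] [-3.09118745e+00 -5.51057154e-01  6.77049776e-04] 0.9997070287855478
```

View pics/top0.png

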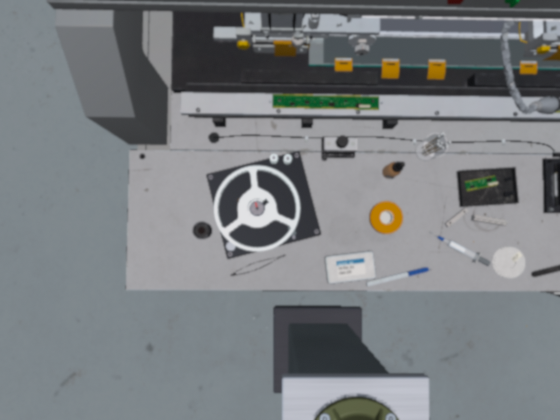

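View pics/side0.png

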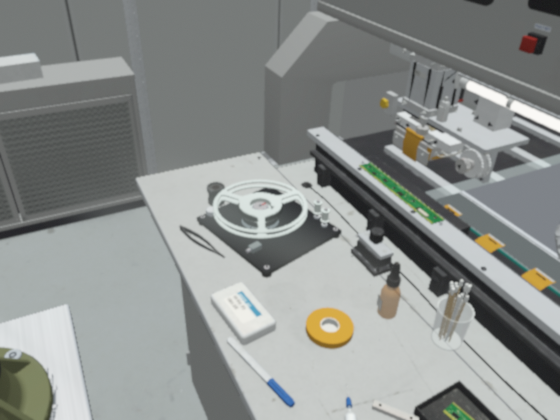

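```bash
cat > h.py <<'E'
from bench import *
import cv2, numpy as np
def ray(n,uv,z):
    c=get_calibration(n);T=np.array(c["world_from_camera"]);d=T[:3,:3]@np.linalg.inv(c["mtx"])@[uv[0],uv[1],1]
    return T[:3,3]+d*(z-T[2,3])/d[2]
def px(n,p):
    c=get_calibration(n);T=np.linalg.inv(c["world_from_camera"]);q=c["mtx"]@(T@[*p,1])[:3];return q[:2]/q[2]
def crop(n,im,x,y,w,h,s,f): cv2.imwrite(f,cv2.resize(im[y:y+h,x:x+w],None,fx=s,fy=s,interpolation=cv2.INTER_CUBIC))
E
python3 - <<'E'
from h import *
im=cv2.imread("pics/top0.png")
crop("top",im,202,148,120,112,5,"pics/topc.png")
m=(im.min(2)>175).astype(np.uint8); m[:,:205]=0;m[:,310:]=0;m[:155]=0;m[255:]=0
cs,_=cv2.findContours(m,cv2.RETR_EXTERNAL,cv2.CHAIN_APPROX_NONE)
c=max(cs,key=cv2.contourArea); e=cv2.fitEllipse(c); print("rim",e, ray("top",e[0],.055))
o=ray("top",e[0],.055)
for r in (.089,):
    print([np.round(px("top",o+[r*np.cos(a),r*np.sin(a),0]),1) for a in (0,1.57,3.14,4.71)])
# red pixels
R=(im[:,:,2].astype(int)-im[:,:,:2].max(2)>25); ys,xs=np.where(R[195:222,243:272]); print([(x+243,y+195,im[y+195,x+243].tolist()) for x,y in zip(xs,ys)])
# polar white profile on z=.055
f=lambda r,a: cv2.remap(im,*[np.float32(v).reshape(1,-1) for v in np.array([px("top",o+[r*np.cos(t),r*np.sin(t),0]) for t in a]).T],cv2.INTER_LINEAR)[0].mean(1)
a=np.radians(np.arange(0,360,1))
p=f(.061,a); w=np.clip(p-110,0,None); print("spoke phase",np.degrees(np.angle((w*np.exp(3j*a)).sum()))/3)
h=np.mean([f(r,a) for r in(.0225,.024,.0255)],0); print("hub",h[::5].round().astype(int).tolist())
E
```

```text
rim ((255.9968719482422, 208.59774780273438), (84.39250946044922, 86.52596282958984), 42.56562423706055) [0.50977742 0.21707758 0.055     ]
[array([256.5, 165.7]), array([212.7, 208.2]), array([255.5, 251.9]), array([299.1, 209.1])]
[(np.int64(255), np.int64(202), [136, 129, 170]), (np.int64(256), np.int64(202), [138, 131, 167]), (np.int64(255), np.int64(203), [122, 116, 176]), (np.int64(256), np.int64(203), [123, 117, 176]), (np.int64(255), np.int64(204), [122, 117, 177]), (np.int64(256), np.int64(204), [118, 113, 181]), (np.int64(257), np.int64(204), [135, 129, 167]), (np.int64(255), np.int64(205), [125, 119, 173]), (np.int64(256), np.int64(205), [114, 109, 178]), (np.int64(257), np.int64(205), [129, 123, 166]), (np.int64(255), np.int64(206), [129, 122, 163]), (np.int64(256), np.int64(206), [111, 106, 164]), (np.int64(257), np.int64(206), [120, 113, 154]), (np.int64(256), np.int64(207), [110, 104, 137])]
spoke phase 7.04644570446754
hub [218, 220, 220, 221, 221, 222, 222, 220, 221, 221, 222, 223, 224, 224, 225, 225, 225, 226, 226, 226, 226, 226, 226, 226, 226, 226, 226, 226, 226, 226, 226, 226, 226, 226, 226, 226, 226, 226, 226, 226, 226, 226, 226, 226, 226, 226, 226, 226, 226, 226, 226, 226, 226, 226, 226, 226, 225, 223, 215, 184, 132, 86, 80, 112, 165, 204, 219, 221, 221, 218, 217, 217]
```

View pics/topc.png

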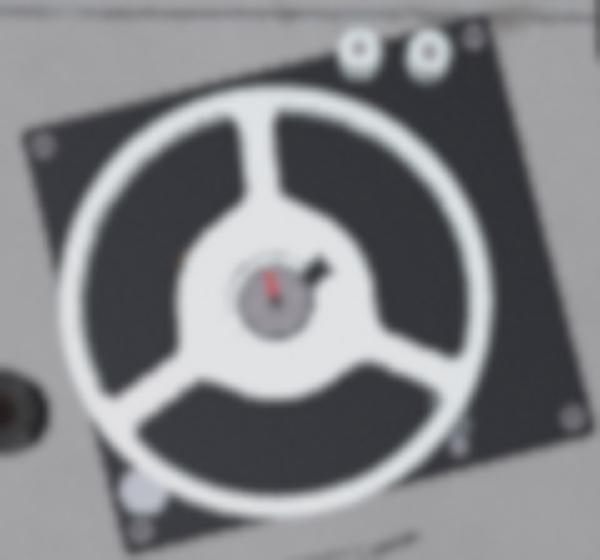

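Run:
```python
from h import *
im=cv2.imread("pics/top0.png"); g=cv2.GaussianBlur(im,(0,0),.7)
# dark plate mask -> min-area rect corners
m=(im.max(2)<90).astype(np.uint8); m[:,:204]=0;m[:,325:]=0;m[:150]=0;m[262:]=0
m=cv2.morphologyEx(m,cv2.MORPH_OPEN,np.ones((3,3)))
ys,xs=np.where(m); m2=(xs>206)
hull=cv2.convexHull(np.array([ray("top",(x,y),.014)[:2]*1000 for x,y in zip(xs,ys)],np.float32))
print("plate",cv2.minAreaRect(hull))
# spigot: greyish disk inside hub
hub=im[190:227,237:277]; w=(hub.min(2)<190).astype(np.uint8)
w&=((hub.max(2)>90)).astype(np.uint8)
n,l,st,ce=cv2.connectedComponentsWithStats(w); i=1+st[1:,4].argmax(); print("spigot",st[i],ce[i]+[237,190],ray("top",ce[i]+[237,190],.051))
# white filled contour at rim inner edge: windows
m=(im.max(2)<130).astype(np.uint8); o=ray("top",(256.5,208.3),.055)
P=[]
for t in np.radians(np.arange(0,360,4)):
    rs=np.arange(.07,.0865,.0005); q=np.float32([px("top",o+[r*np.cos(t),r*np.sin(t),0]) for r in rs])
    v=cv2.remap(im,q[:,0][None],q[:,1][None],cv2.INTER_LINEAR)[0].mean(1)
    if v[0]<90 and v.max()>150:
        k=np.argmax(v>135); P.append(o[:2]+rs[k]*np.array([np.cos(t),np.sin(t)]))
P=np.array(P); s=np.linalg.lstsq(np.c_[2*P,np.ones(len(P))],(P**2).sum(1),rcond=None)[0]; print("inner rim",s[:2],np.sqrt(s[2]+s[0]**2+s[1]**2))
# red line
R=im[:,:,2].astype(float)-im[:,:,:2].max(2); yy,xx=np.mgrid[198:210,250:262]; W=np.clip(R[198:210,250:262]-15,0,None)
c=ray("top",((W*xx).sum()/W.sum(),(W*yy).sum()/W.sum()),.051); print("red centroid",c)
```

```text
Traceback (most recent call last):
  File "h.py", line 4, in ray
    c=get_calibration(n);T=np.array(c["world_from_camera"]);d=T[:3,:3]@np.linalg.inv(c["mtx"])@[uv[0],uv[1],1]
ValueError: time passes only in moves, steps and waits
```

```bash
sed -i 's/^def ray/C={n:get_calibration(n) for n in ("top","side")}\ndef ray/; s/c=get_calibration(n);/c=C[n];/' h.py
cat > m.py <<'E'
from h import *
im=cv2.imread("pics/top0.png")
m=(im.max(2)<90).astype(np.uint8); m[:,:204]=0;m[:,325:]=0;m[:150]=0;m[262:]=0
m[225:,:212]=0; m[255:,:]=0
m=cv2.morphologyEx(m,cv2.MORPH_OPEN,np.ones((3,3)))
ys,xs=np.where(m)
hull=cv2.convexHull(np.array([ray("top",(x,y),.014)[:2]*1000 for x,y in zip(xs,ys)],np.float32))
print("plate",cv2.minAreaRect(hull))
hub=im[190:227,237:277]; w=(hub.min(2)<190).astype(np.uint8)
w&=((hub.max(2)>90)).astype(np.uint8)
n,l,st,ce=cv2.connectedComponentsWithStats(w); i=1+st[1:,4].argmax(); print("spigot",st[i],ce[i]+[237,190],ray("top",ce[i]+[237,190],.051))
o=ray("top",(256.5,208.3),.055)
P=[]
for t in np.radians(np.arange(0,360,4)):
    rs=np.arange(.07,.0865,.0005); q=np.float32([px("top",o+[r*np.cos(t),r*np.sin(t),0]) for r in rs])
    v=cv2.remap(im,q[:,0][None],q[:,1][None],cv2.INTER_LINEAR)[0].mean(1)
    if v[0]<90 and v.max()>150:
        k=np.argmax(v>135); P.append(o[:2]+rs[k]*np.array([np.cos(t),np.sin(t)]))
P=np.array(P); s=np.linalg.lstsq(np.c_[2*P,np.ones(len(P))],(P**2).sum(1),rcond=None)[0]; print("inner rim",s[:2],np.sqrt(s[2]+s[0]**2+s[1]**2))
R=im[:,:,2].astype(float)-im[:,:,:2].max(2); yy,xx=np.mgrid[198:210,250:262]; W=np.clip(R[198:210,250:262]-15,0,None)
c=ray("top",((W*xx).sum()/W.sum(),(W*yy).sum()/W.sum()),.051); print("red centroid",c)
E
python3 m.py
```

```text
plate ((529.3028564453125, 177.12342834472656), (185.54385375976562, 259.7053527832031), 14.791247367858887)
spigot [ 12   9  20  18 232] [257.59913793 207.1637931 ] [0.51305209 0.21396829 0.051     ]
inner rim [0.51102541 0.21561213] 0.0794953720312967
red centroid [0.51888042 0.21782112 0.051     ]
```

Emit:
{"name": "send_rows", "arguments": {
  "rows": [
    {"x": 40, "y": 30, "hand": 0},
    {"x": 40, "y": 30, "hand": 0},
    {"x": 40, "y": 30, "hand": 0},
    {"x": 40, "y": 30, "hand": 0},
    {"x": 40, "y": 30, "hand": 0},
    {"x": 40, "y": 30, "hand": 0},
    {"y": 45, "hand": 0},
    {"y": 45, "hand": 0},
    {"y": 45, "hand": 0},
    {"y": 45, "hand": 0}
  ],
  "force": 10
}}

```text
schema error: expected keys hand, x, y, z, roll
```

Emit:
{"name": "send_rows", "arguments": {
  "rows": [
    {"y": 45, "roll": 2},
    {"y": 45, "roll": 2},
    {"y": 45, "roll": 2},
    {"y": 45, "roll": 2},
    {"y": 45, "roll": 2},
    {"y": 45, "roll": 2},
    {"y": 45, "roll": 2},
    {"y": 45, "roll": 2},
    {"y": 45, "roll": 2},
    {"y": 20, "roll": 2}
  ]
}}

```text
schema error: expected keys hand, x, y, z, roll
```

Emit:
{"name": "send_rows", "arguments": {
  "rows": [
    {"x": 0},
    {"x": 0}
  ]
}}

```text
schema error: expected keys hand, x, y, z, roll
```

Emit:
{"name": "send_rows", "arguments": {
  "rows": [
    {"x": 40, "y": 30, "z": 0, "roll": 0, "hand": 0},
    {"x": 40, "y": 30, "z": 0, "roll": 0, "hand": 0},
    {"x": 40, "y": 30, "z": 0, "roll": 0, "hand": 0},
    {"x": 40, "y": 30, "z": 0, "roll": 0, "hand": 0},
    {"x": 40, "y": 30, "z": 0, "roll": 0, "hand": 0},
    {"x": 40, "y": 30, "z": 0, "roll": 0, "hand": 0},
    {"x": 0, "y": 45, "z": 0, "roll": 0, "hand": 0},
    {"x": 0, "y": 45, "z": 0, "roll": 0, "hand": 0},
    {"x": 0, "y": 45, "z": 0, "roll": 0, "hand": 0},
    {"x": 0, "y": 45, "z": 0, "roll": 0, "hand": 0}
  ],
  "force": 10
}}

```text
time: 1.1
position: [0.4642, -0.248, 0.2917]
tool_rot: [-3.092, -0.551, 0.001]
ft_force: [0.5, -0.4, 1.1]
grip_width: 0.18
grip_force: 0.0
```

Emit:
{"name": "send_rows", "arguments": {
  "rows": [
    {"x": 0, "y": 45, "z": 0, "roll": 2, "hand": 0},
    {"x": 0, "y": 45, "z": 0, "roll": 2, "hand": 0},
    {"x": 0, "y": 45, "z": 0, "roll": 2, "hand": 0},
    {"x": 0, "y": 45, "z": 0, "roll": 2, "hand": 0},
    {"x": 0, "y": 45, "z": 0, "roll": 2, "hand": 0},
    {"x": 0, "y": 45, "z": 0, "roll": 2, "hand": 0},
    {"x": 0, "y": 45, "z": 0, "roll": 2, "hand": 0},
    {"x": 0, "y": 45, "z": 0, "roll": 2, "hand": 0},
    {"x": 0, "y": 45, "z": 0, "roll": 2, "hand": 0},
    {"x": 0, "y": 20, "z": 0, "roll": 2, "hand": 0}
  ]
}}

```text
time: 2.1
position: [0.4633, 0.1797, 0.2924]
tool_rot: [-2.945, -1.09, -0.001]
ft_force: [-0.1, 0.0, 0.1]
grip_width: 0.006
grip_force: 0.0
```

Emit:
{"name": "send_rows", "arguments": {
  "rows": [
    {"x": 0, "y": 0, "z": 0, "roll": 0, "hand": 0},
    {"x": 0, "y": 0, "z": 0, "roll": 0, "hand": 0}
  ]
}}

```text
time: 2.3
position: [0.4646, 0.1741, 0.2919]
tool_rot: [2.95, 1.079, -0.002]
ft_force: [-0.1, -0.2, 0.0]
grip_width: 0.006
grip_force: 0.0
```

Emit:
{"name": "send_rows", "arguments": {
  "rows": [
    {"x": 0, "y": 0, "z": -40, "roll": 0, "hand": 0},
    {"x": 0, "y": 0, "z": -40, "roll": 0, "hand": 0},
    {"x": 0, "y": 0, "z": -40, "roll": 0, "hand": 0},
    {"x": 0, "y": 0, "z": -35, "roll": 0, "hand": 0},
    {"x": 0, "y": 0, "z": 0, "roll": 0, "hand": 0}
  ]
}}

```text
time: 2.8
position: [0.4617, 0.1713, 0.1327]
tool_rot: [-2.951, -1.075, 0.016]
ft_force: [-0.6, -0.2, -0.1]
grip_width: 0.006
grip_force: 0.0
```

Run:
```python
from h import *
a=get_image("top")[140:270,190:330]; b=get_image("side")[130:260,160:370]
cv2.imwrite("pics/a1.png",cv2.resize(np.hstack([a,b[:, :210]]),None,fx=2.2,fy=2.2,interpolation=cv2.INTER_CUBIC))
s=get_state();print(s["position"])
```

```text
[0.46492106 0.17356793 0.13751672]
```

View pics/a1.png

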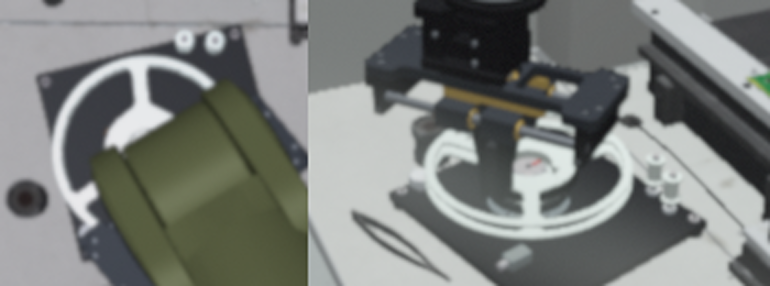

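Emit:
{"name": "send_rows", "arguments": {
  "rows": [
    {"x": 0, "y": 0, "z": -10, "roll": 0, "hand": 0},
    {"x": 0, "y": 0, "z": -10, "roll": 0, "hand": 0},
    {"x": 0, "y": 0, "z": -9, "roll": 0, "hand": 0},
    {"x": 0, "y": 0, "z": 0, "roll": 0, "hand": 0}
  ]
}}

```text
time: 3.3
position: [0.4639, 0.1746, 0.1072]
tool_rot: [-2.95, -1.08, 0.003]
ft_force: [-0.6, 0.1, 0.9]
grip_width: 0.002
grip_force: 0.0
```

Emit:
{"name": "send_rows", "arguments": {
  "rows": [
    {"x": 3.7, "y": -4.0, "z": 0, "roll": 5, "hand": 0},
    {"x": 4.0, "y": -3.7, "z": 0, "roll": 5, "hand": 0},
    {"x": 4.3, "y": -3.3, "z": 0, "roll": 5, "hand": 0},
    {"x": 4.6, "y": -2.9, "z": 0, "roll": 5, "hand": 0},
    {"x": 4.8, "y": -2.5, "z": 0, "roll": 5, "hand": 0},
    {"x": 0, "y": 0, "z": 0, "roll": 0, "hand": 0}
  ]
}}

```text
time: 3.9
position: [0.4866, 0.1583, 0.1085]
tool_rot: [2.647, 1.692, 0.001]
ft_force: [0.6, -0.2, 0.3]
grip_width: 0.005
grip_force: 0.0
```

Emit:
{"name": "send_rows", "arguments": {
  "rows": [
    {"x": 5.0, "y": -2.1, "z": 0, "roll": 5, "hand": 0},
    {"x": 5.2, "y": -1.6, "z": 0, "roll": 5, "hand": 0},
    {"x": 5.3, "y": -1.2, "z": 0, "roll": 5, "hand": 0},
    {"x": 5.4, "y": -0.7, "z": 0, "roll": 5, "hand": 0},
    {"x": 5.4, "y": -0.2, "z": 0, "roll": 5, "hand": 0},
    {"x": 5.4, "y": 0.2, "z": 0, "roll": 5, "hand": 0},
    {"x": 5.4, "y": 0.7, "z": 0, "roll": 5, "hand": 0},
    {"x": 5.3, "y": 1.2, "z": 0, "roll": 5, "hand": 0},
    {"x": 0, "y": 0, "z": 0, "roll": 0, "hand": 0},
    {"x": 0, "y": 0, "z": 0, "roll": 0, "hand": 0}
  ]
}}

```text
time: 4.9
position: [0.5281, 0.1551, 0.1083]
tool_rot: [-1.911, -2.493, 0.0]
ft_force: [-0.1, 0.5, 0.1]
grip_width: 0.005
grip_force: 0.0
```

Run:
```python
from h import *
A=get_image("top");B=get_image("side");cv2.imwrite("pics/t2.png",A);cv2.imwrite("pics/s2.png",B)
a=A[140:270,190:330]; b=B[150:260,190:330]
cv2.imwrite("pics/a2.png",np.hstack([cv2.resize(a,(390,362)),cv2.resize(b,(400,362),interpolation=cv2.INTER_CUBIC)]))
s=get_state();print(s["position"],s["ft_force"])
```

```text
[0.52800994 0.15498675 0.10828692] [-0.34747837 -0.17765975 -0.09992987]
```

View pics/a2.png

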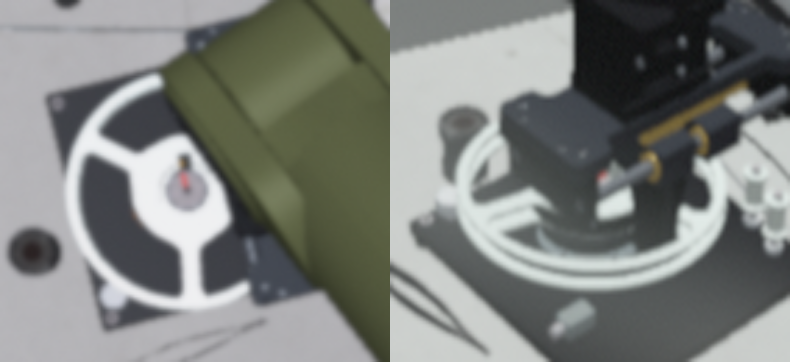

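```bash
cat > sp.py <<'E'
from h import *
import sys
im=cv2.imread(sys.argv[1]); z=float(sys.argv[2]); o=np.array([.511,.2155,z])
def prof(r,a,ch=None):
    q=np.float32([px("top",o+[r*np.cos(t),r*np.sin(t),0]) for t in a]); return cv2.remap(im,q[:,0][None],q[:,1][None],cv2.INTER_LINEAR)[0].mean(1)
a=np.radians(np.arange(0,360,.5)); d=np.degrees(a)
p=np.mean([prof(r,a) for r in(.057,.061,.065)],0)>135
e=np.flatnonzero(np.diff(p.astype(int))); print("spoke edges",d[e], "rises",p[e+1])
h=np.mean([prof(r,a) for r in(.0225,.024,.0255)],0); w=np.clip(190-h,0,None); k=(d<75)|(d>285); dd=(d+180)%360-180
print("slot",(w*dd*k).sum()/(w*k).sum())
E
python3 sp.py pics/t2.png .055; python3 sp.py pics/top0.png .055
```

```text
spoke edges [ 55.5  70.5 176.  190.5] rises [ True False  True False]
slot -31.391509773699596
spoke edges [  0.5  13.5 119.5 133.5 240.  254. ] rises [ True False  True False  True False]
slot -51.45964631395094
```

Emit:
{"name": "send_rows", "arguments": {
  "rows": [
    {"x": 3.0, "y": 0.9, "z": 0, "roll": 2.9, "hand": 0},
    {"x": 3.0, "y": 1.0, "z": 0, "roll": 2.9, "hand": 0},
    {"x": 2.9, "y": 1.2, "z": 0, "roll": 2.9, "hand": 0},
    {"x": 2.8, "y": 1.3, "z": 0, "roll": 2.8, "hand": 0},
    {"x": 0, "y": 0, "z": 0, "roll": 0, "hand": 0},
    {"x": 0, "y": 0, "z": 0, "roll": 0, "hand": 0}
  ]
}}

```text
time: 5.6
position: [0.5398, 0.1593, 0.1083]
tool_rot: [1.651, 2.673, -0.0]
ft_force: [0.8, 0.2, 0.2]
grip_width: 0.005
grip_force: 0.0
```

```bash
python3 - <<'E'
from h import *
cv2.imwrite("pics/t3.png",get_image("top"))
E
python3 sp.py pics/t3.png .055
```

```text
spoke edges [ 65.5  80.5 185.5 200.5] rises [ True False  True False]
slot 14.794859437751002
```

Emit:
{"name": "send_rows", "arguments": {
  "rows": [
    {"x": 1.5, "y": 0.8, "z": 0, "roll": 1.5, "hand": 0},
    {"x": 0, "y": 0, "z": 0, "roll": 0, "hand": 0},
    {"x": 0, "y": 0, "z": 0, "roll": 0, "hand": 0},
    {"x": -4, "y": -2, "z": 0, "roll": 0, "hand": 0},
    {"x": 0, "y": 0, "z": 0, "roll": 0, "hand": 0},
    {"x": 0, "y": 0, "z": 20, "roll": 0, "hand": 0},
    {"x": 0, "y": 0, "z": 30, "roll": 0, "hand": 0},
    {"x": 0, "y": 0, "z": 20, "roll": 0, "hand": 45},
    {"x": 0, "y": 0, "z": 0, "roll": 0, "hand": 45}
  ]
}}

```text
time: 6.55
position: [0.5391, 0.1589, 0.1812]
tool_rot: [1.611, 2.692, 0.005]
ft_force: [1.1, 0.3, 0.0]
grip_width: 0.111
grip_force: 0.0
```

```bash
python3 - <<'E'
from h import *
A=get_image("top");cv2.imwrite("pics/t4.png",A)
cv2.imwrite("pics/a4.png",cv2.resize(A[160:255,205:300],(570,570),interpolation=cv2.INTER_CUBIC))
s=get_state();print(s["position"],s["ft_force"],s["grip_width"])
E
python3 sp.py pics/t4.png .055
```

```text
[0.53826694 0.15828023 0.179455  ] [ 0.07864832  0.84768281 -1.19940286] 0.1509214410994538
spoke edges [ 66.5  81.5 186.5 201.5] rises [ True False  True False]
slot 16.05478552051543
```

View pics/a4.png

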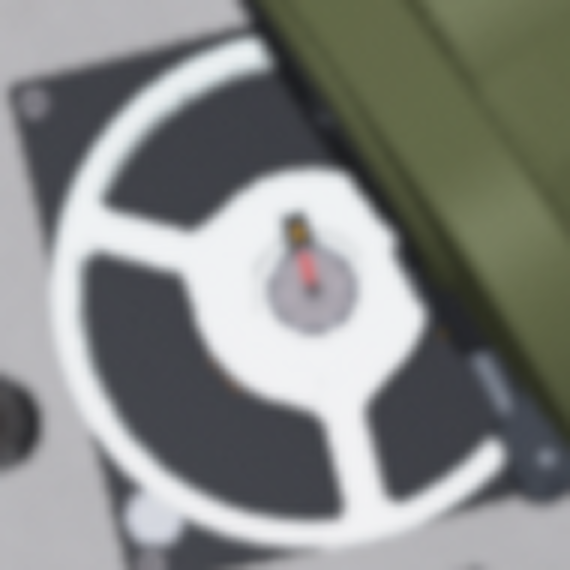

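Emit:
{"name": "send_rows", "arguments": {
  "rows": [
    {"x": -7, "y": 15, "z": 0, "roll": -3.5, "hand": 45},
    {"x": -7, "y": 14, "z": 0, "roll": -3.5, "hand": 45},
    {"x": -7, "y": 14, "z": 0, "roll": -3.5, "hand": 45},
    {"x": -6.5, "y": 14, "z": 0, "roll": -3, "hand": 45},
    {"x": 0, "y": 0, "z": 0, "roll": 0, "hand": 45},
    {"x": 0, "y": 0, "z": -15, "roll": 0, "hand": 45},
    {"x": 0, "y": 0, "z": -15, "roll": 0, "hand": 45},
    {"x": 0, "y": 0, "z": -10, "roll": 0, "hand": 45},
    {"x": 0, "y": 0, "z": 0, "roll": 0, "hand": 45},
    {"x": 0, "y": 0, "z": 0, "roll": 0, "hand": 45}
  ]
}}

```text
time: 7.6
position: [0.51, 0.2147, 0.1377]
tool_rot: [-1.919, -2.487, 0.001]
ft_force: [0.5, 0.4, 0.5]
grip_width: 0.517
grip_force: 0.0
```

Run:
```python
from h import *
B=get_image("side")
cv2.imwrite("pics/a5.png",cv2.resize(B[160:250,200:320],(720,540),interpolation=cv2.INTER_CUBIC))
s=get_state();print(s["position"],s["ft_force"],s["grip_width"])
```

```text
[0.51030181 0.21503896 0.13829097] [ 0.09840497  0.54626779 -0.50583547] 0.5173316249610438
```

View pics/a5.png

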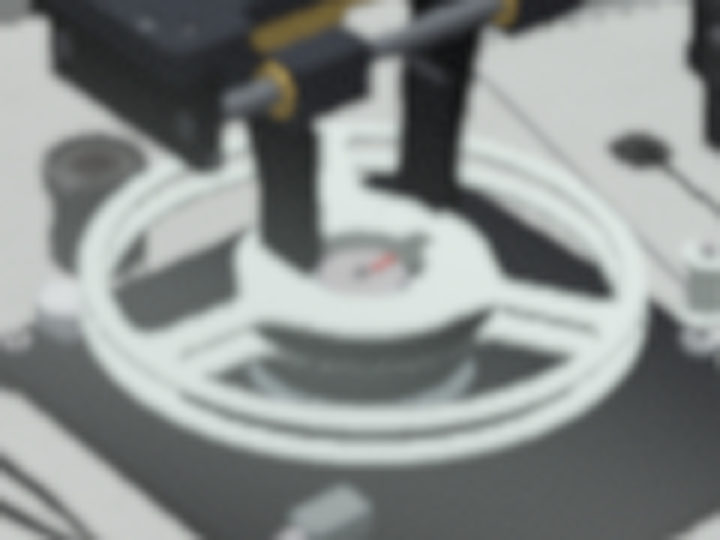

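Emit:
{"name": "send_rows", "arguments": {
  "rows": [
    {"x": 0, "y": 0, "z": -5, "roll": 0, "hand": 45},
    {"x": 0, "y": 0, "z": -4, "roll": 0, "hand": 45},
    {"x": 0, "y": 0, "z": -3, "roll": 0, "hand": 45},
    {"x": 0, "y": 0, "z": -2, "roll": 0, "hand": 45},
    {"x": 0, "y": 0, "z": -2, "roll": 0, "hand": 45},
    {"x": 0, "y": 0, "z": 0, "roll": 0, "hand": 45}
  ]
}}

```text
time: 8.25
position: [0.5099, 0.2151, 0.1225]
tool_rot: [1.918, 2.488, -0.001]
ft_force: [-1.7, -0.4, 3.0]
grip_width: 0.519
grip_force: 1.5
```

Emit:
{"name": "send_rows", "arguments": {
  "rows": [
    {"x": 0, "y": 0, "z": -1.5, "roll": 0, "hand": 45},
    {"x": 0, "y": 0, "z": -1.5, "roll": 0, "hand": 45},
    {"x": 0, "y": 0, "z": 0, "roll": 0, "hand": 45}
  ]
}}

```text
time: 8.55
position: [0.5101, 0.2151, 0.119]
tool_rot: [1.919, 2.488, 0.0]
ft_force: [0.6, 1.1, 1.3]
grip_width: 0.52
grip_force: 0.0
```

Passing the catches; continue to the seat.

Emit:
{"name": "send_rows", "arguments": {
  "rows": [
    {"x": 0, "y": 0, "z": -1.5, "roll": 0, "hand": 45},
    {"x": 0, "y": 0, "z": -1.5, "roll": 0, "hand": 45},
    {"x": 0, "y": 0, "z": 0, "roll": 0, "hand": 45}
  ]
}}

```text
time: 8.85
position: [0.5099, 0.215, 0.1159]
tool_rot: [-1.919, -2.487, 0.0]
ft_force: [0.1, -0.5, -0.1]
grip_width: 0.519
grip_force: 0.0
```

Emit:
{"name": "send_rows", "arguments": {
  "rows": [
    {"x": 0, "y": 0, "z": -1, "roll": 0, "hand": 45},
    {"x": 0, "y": 0, "z": -1, "roll": 0, "hand": 45},
    {"x": 0, "y": 0, "z": 0, "roll": 0, "hand": 45}
  ]
}}

```text
time: 9.15
position: [0.5101, 0.2152, 0.1152]
tool_rot: [1.918, 2.487, -0.001]
ft_force: [-2.1, -1.8, 7.8]
grip_width: 0.519
grip_force: 3.5
```

Emit:
{"name": "send_rows", "arguments": {
  "rows": [
    {"x": 0, "y": 0, "z": -1, "roll": 0, "hand": 45},
    {"x": 0, "y": 0, "z": -1, "roll": 0, "hand": 45},
    {"x": 0, "y": 0, "z": 0, "roll": 0, "hand": 45}
  ]
}}

```text
time: 9.45
position: [0.5102, 0.2154, 0.1151]
tool_rot: [1.918, 2.486, -0.003]
ft_force: [-8.4, -3.9, 22.3]
grip_width: 0.519
grip_force: 10.8
```

Emit:
{"name": "send_rows", "arguments": {
  "rows": [
    {"x": 0, "y": 0, "z": 3, "roll": 0, "hand": 45},
    {"x": 0, "y": 0, "z": 15, "roll": 0, "hand": 45},
    {"x": 0, "y": 0, "z": 40, "roll": 0, "hand": 45},
    {"x": 0, "y": -45, "z": 20, "roll": 0, "hand": 45},
    {"x": 0, "y": -45, "z": 20, "roll": 0, "hand": 45},
    {"x": 0, "y": -45, "z": 20, "roll": 0, "hand": 45},
    {"x": 0, "y": -45, "z": 0, "roll": 0, "hand": 45},
    {"x": 0, "y": -45, "z": 0, "roll": 0, "hand": 45},
    {"x": 0, "y": -45, "z": 0, "roll": 0, "hand": 45},
    {"x": 0, "y": 0, "z": 0, "roll": 0, "hand": 45}
  ]
}}

```text
time: 10.45
position: [0.5097, -0.0629, 0.2306]
tool_rot: [1.931, 2.475, -0.004]
ft_force: [0.5, -0.1, 0.7]
grip_width: 0.514
grip_force: 0.0
```

```bash
python3 - <<'E'
from h import *
A=get_image("top");B=get_image("side");cv2.imwrite("pics/t6.png",A)
cv2.imwrite("pics/a6.png",np.hstack([cv2.resize(A[160:255,205:300],(390,390),interpolation=cv2.INTER_CUBIC),cv2.resize(B[170:250,205:315],(400,390),interpolation=cv2.INTER_CUBIC)]))
s=get_state();print(s["position"],s["ft_force"],s["grip_width"])
E
python3 sp.py pics/t6.png .045
```

```text
[ 0.51006338 -0.05589619  0.23069733] [0.31828458 1.0972038  0.68192056] 0.5126384271859841
spoke edges [ 67.   81.5 188.  202.  308.  322.5] rises [ True False  True False  True False]
slot 14.539321292621691
```

View pics/a6.png

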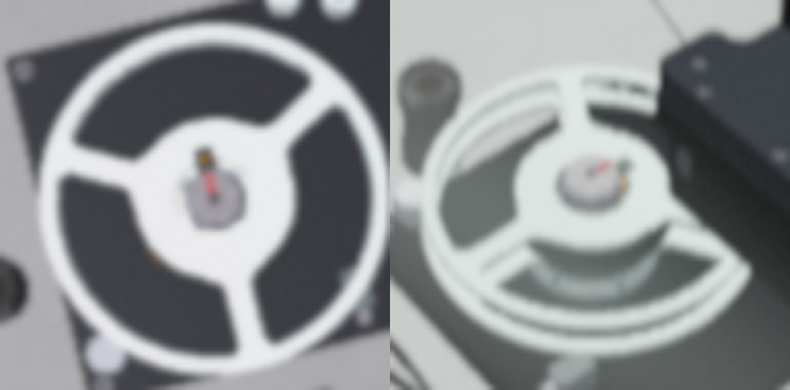

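Emit:
{"name": "send_rows", "arguments": {
  "rows": [
    {"x": 0, "y": 45, "z": 0, "roll": -8.5, "hand": 45},
    {"x": 0, "y": 45, "z": 0, "roll": -8.5, "hand": 45},
    {"x": 0, "y": 45, "z": 0, "roll": -8.5, "hand": 45},
    {"x": 0, "y": 45, "z": 0, "roll": -8.5, "hand": 45},
    {"x": 0, "y": 45, "z": 0, "roll": -8.5, "hand": 45},
    {"x": 0, "y": 45, "z": 0, "roll": -8.5, "hand": 45},
    {"x": 0, "y": 0, "z": 0, "roll": -8.5, "hand": 45},
    {"x": 0, "y": 0, "z": 0, "roll": -8.5, "hand": 45},
    {"x": 0, "y": 0, "z": 0, "roll": -8.5, "hand": 45},
    {"x": 0, "y": 0, "z": 0, "roll": -8.5, "hand": 45}
  ]
}}

```text
time: 11.55
position: [0.5101, 0.1888, 0.2308]
tool_rot: [-3.066, -0.681, -0.0]
ft_force: [-1.1, -0.6, 0.3]
grip_width: 0.522
grip_force: 0.0
```

Emit:
{"name": "send_rows", "arguments": {
  "rows": [
    {"x": 0, "y": 0, "z": 0, "roll": -5, "hand": 45},
    {"x": 0, "y": 0, "z": -40, "roll": 0, "hand": 45},
    {"x": 0, "y": 0, "z": -40, "roll": 0, "hand": 45},
    {"x": 0, "y": 0, "z": -20, "roll": 0, "hand": 45},
    {"x": 0, "y": 0, "z": -8, "roll": 0, "hand": 45},
    {"x": 0, "y": 0, "z": 0, "roll": 0, "hand": 45},
    {"x": 0, "y": 0, "z": 0, "roll": 0, "hand": 45}
  ]
}}

```text
time: 12.25
position: [0.5114, 0.1878, 0.1235]
tool_rot: [-3.092, -0.552, -0.003]
ft_force: [1.5, 0.8, 0.6]
grip_width: 0.52
grip_force: 0.0
```

Emit:
{"name": "send_rows", "arguments": {
  "rows": [
    {"x": 0, "y": 0, "z": 8, "roll": 0, "hand": 45},
    {"x": 0, "y": 13, "z": 0, "roll": -2, "hand": 45},
    {"x": 0, "y": 14, "z": 0, "roll": -2, "hand": 45},
    {"x": 0, "y": 0, "z": 0, "roll": 0, "hand": 45},
    {"x": 0, "y": 0, "z": -6, "roll": 0, "hand": 45},
    {"x": 0, "y": 0, "z": -5, "roll": 0, "hand": 45},
    {"x": 0, "y": 0, "z": 0, "roll": 0, "hand": 45}
  ]
}}

```text
time: 12.95
position: [0.5107, 0.212, 0.1183]
tool_rot: [3.11, 0.44, -0.003]
ft_force: [-0.3, 0.3, -0.9]
grip_width: 0.515
grip_force: 0.0
```

Emit:
{"name": "send_rows", "arguments": {
  "rows": [
    {"x": 0, "y": 2, "z": 0, "roll": 0, "hand": 45},
    {"x": 0, "y": 0, "z": -2, "roll": 0, "hand": 45},
    {"x": 0, "y": 0, "z": -2, "roll": 0, "hand": 45},
    {"x": 0, "y": 0, "z": -1, "roll": 0, "hand": 45},
    {"x": 0, "y": 0, "z": 0, "roll": 0, "hand": 45}
  ]
}}

```text
time: 13.45
position: [0.5113, 0.2153, 0.1152]
tool_rot: [3.11, 0.441, 0.0]
ft_force: [-1.0, -1.5, 6.5]
grip_width: 0.515
grip_force: 3.2
```

Emit:
{"name": "send_rows", "arguments": {
  "rows": [
    {"x": 0, "y": 0, "z": -1, "roll": 0, "hand": 45},
    {"x": 0, "y": 0, "z": -1, "roll": 0, "hand": 45},
    {"x": 0, "y": 0, "z": 0, "roll": 0, "hand": 45}
  ]
}}

```text
time: 13.75
position: [0.5114, 0.2154, 0.1151]
tool_rot: [3.109, 0.441, -0.0]
ft_force: [-8.0, -4.4, 20.8]
grip_width: 0.512
grip_force: 10.3
```

Same height in both directions, so the reel is flat and home. Withdraw and check.

Emit:
{"name": "send_rows", "arguments": {
  "rows": [
    {"x": 0, "y": 0, "z": 3, "roll": 0, "hand": 45},
    {"x": 0, "y": 0, "z": 15, "roll": 0, "hand": 45},
    {"x": 0, "y": 0, "z": 40, "roll": 0, "hand": 45},
    {"x": 0, "y": 0, "z": 40, "roll": 0, "hand": 45},
    {"x": 0, "y": -45, "z": 20, "roll": 0, "hand": 45},
    {"x": 0, "y": -45, "z": 0, "roll": 0, "hand": 45},
    {"x": 0, "y": -45, "z": 0, "roll": 0, "hand": 45},
    {"x": 0, "y": -45, "z": 0, "roll": 0, "hand": 45},
    {"x": 0, "y": -45, "z": 0, "roll": 0, "hand": 45},
    {"x": 0, "y": -45, "z": 0, "roll": 0, "hand": 45}
  ]
}}

```text
time: 14.75
position: [0.511, -0.0565, 0.2313]
tool_rot: [3.11, 0.442, 0.002]
ft_force: [1.6, 0.5, -0.1]
grip_width: 0.522
grip_force: 0.0
```

Emit:
{"name": "send_rows", "arguments": {
  "rows": [
    {"x": 0, "y": 0, "z": 0, "roll": 0, "hand": 45},
    {"x": 0, "y": 0, "z": 0, "roll": 0, "hand": 45},
    {"x": 0, "y": 0, "z": 0, "roll": 0, "hand": 45},
    {"x": 0, "y": 0, "z": 0, "roll": 0, "hand": 45}
  ]
}}

```text
time: 15.15
position: [0.5113, -0.0529, 0.2306]
tool_rot: [-3.109, -0.446, -0.001]
ft_force: [-0.7, -0.2, -0.5]
grip_width: 0.518
grip_force: 0.0
```

```bash
python3 - <<'E'
from h import *
A=get_image("top");B=get_image("side");cv2.imwrite("pics/t7.png",A)
cv2.imwrite("pics/a7.png",np.hstack([cv2.resize(A[160:255,205:300],(390,390),interpolation=cv2.INTER_CUBIC),cv2.resize(B[170:250,205:315],(400,390),interpolation=cv2.INTER_CUBIC)]))
E
python3 sp.py pics/t7.png .045
```

```text
spoke edges [ 67.   81.5 188.  202.  308.  322.5] rises [ True False  True False  True False]
slot 14.478910026508654
```

View pics/a7.png

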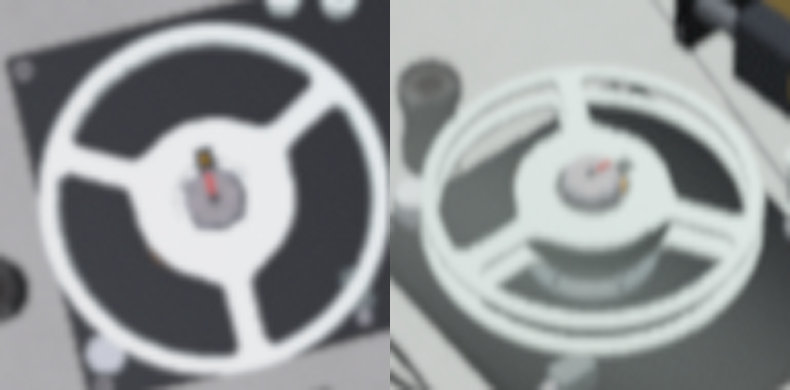

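The reel sits flat and unchanged, with the brass pin inside the slot (205,160 in the crop), the spigot standing proud of the hub and the hand clear.

```bash
python3 -c "
from bench import *
print(close_job())"
```

```text
the job is handed in; nothing more can be done
None
```

The job is handed in: the reel was turned until its slot lay over the drive pin and pressed home; two crossed presses stopped at the same seated height, and the hand is clear.

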